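# Lower the ratchet hold-down onto a lock cylinder

### The job

Clamp the brass lock cylinder under the blue bench hold-down: press the yellow thumb pad of the ratchet pawl all the way down so that the pawl swings clear of the teeth, then push the red-gripped lever down past its teeth until its rubber pad rests on the cylinder. Do not force the lever while the pawl still holds it. Only push with the fingertips: the cylinder stays in its cradle and nothing lying around is picked up or shifted.

Things in the scene. Friction and masses are not known exactly. Their poses are not given: they have to be found in the camera images.
- fixture: blue steel hold-down fixture, bolted to the worktop: base plate 200 x 112 x 10 mm, with uprights to 68 mm (lever pivot) and 103 mm (pawl pivot). Origin: on the worktop (underside of the plate) below the lever's pivot. Its z is up; its -x axis points along the lever to the grip (roughly to the robot), its +x axis to the pawl's thumb pad. The plate runs from x = -125 to +75 mm, y = -56 to +56 mm in this frame; it is placed with any yaw of up to about 0.3 rad
- lever_pivot (a point): the lever's pivot, 58 mm above the worktop; the hinge axis is the fixture's y axis
- lever_grip (a point): centre of the lever's red grip, a round bar 22 mm in diameter and 70 mm long that lies along the fixture's y axis, 130 mm from the pivot. It stands about 147 mm above the worktop when the lever is raised and about 58 mm when the lever is down, and moves 35 mm away from the pivot on the way. Pushing it down takes about 3 to 6 N (a stiff hinge: the lever stays where it is left); from pivot to grip the lever is a 14 mm square bar
- lever (a joint): lever angle in rad: 0 = raised (43 degrees above level), grows as the lever is pushed down, 0.75 = level, about 0.765 = its rubber pad resting on the top of the cylinder (without a cylinder it would go on to 0.82). It starts between 0 and 0.04. With the pawl engaged a tooth stops it at about 0.07
- pawl_pad (a point): centre of the top face of the yellow thumb pad, 34 mm (fixture y) x 28 mm (fixture x), on the tail of the pawl, 85 mm beyond the lever's pivot and 120 mm above the worktop before it is pressed. The pawl is a see-saw across the fixture: pad down lifts its nose out of the toothed wheel. The pad sinks about 13 mm (and moves about 6 mm away from the lever) to its stop; that takes about 3 to 5 N, and the stiff pivot leaves the pawl where it was pressed to
- pawl (a joint): pawl angle in rad: 0 = engaged in the teeth (start), 0.35 = pad fully down on its stop, nose clear; above 0.2 the nose is clear of the teeth
- brass_cylinder: brass lock cylinder, 33 x 83 x 18 mm, lying loose across the fixture's base plate between two low lips. Origin: centre of its underside; z up, long axis y
- cradle (a point): centre of the cradle's floor, 10 mm above the worktop and 88 mm from the lever's pivot towards the grip; the brass cylinder's origin lies here
- screwdriver: loose yellow screwdriver, 193 x 25 x 25 mm, beside the fixture; to be left alone. Origin: centre of its underside
- padlock: loose brass padlock, 64 x 40 x 14 mm, lying beside the fixture; to be left alone. Origin: centre of its underside
- label_cutter: loose black label cutter, 110 x 40 x 24 mm, lying beside the fixture; to be left alone. Origin: centre of its underside
- carton: loose small green and white carton, 40 x 60 x 28 mm, to the left; to be left alone. Origin: centre of its underside
- oil_bottle: loose oil bottle with a red spout, 38 mm in diameter and 110 mm tall, standing at the left; to be left alone. Origin: centre of its underside
Things that resemble listed ones, but are neither listed nor needed, are in the scene too. Leave any orange or pink look-alike of the brass_cylinder alone.

How it is judged (in metres and radians):
On the way, in this order (a step that is already met when the one before it is completed fails the run):
1. the pawl's pad is pressed down, the lever still raised (value of joint pawl above 0.25 rad and value of joint lever below 0.15 rad), for 0.2 s.
2. the lever is pushed down onto the cylinder (value of joint lever above 0.735 rad and value of joint pawl above 0.2 rad), for 0.2 s.
At the end, for the whole second after the job is handed in: the lever is down with its rubber pad on the cylinder (within about 2.5 mm: lever angle 0.735 to 0.80 rad) and at rest, the pawl is still swung clear (over 0.2 rad), and the brass cylinder lies flat in its cradle within 8 mm of the centre (all of step 2 and value of joint lever below 0.8 rad and velocity of joint lever below 0.05 rad/s and horizontal distance between brass_cylinder and cradle below 0.008 m and z of brass_cylinder in the frame of cradle below 0.006 m and angle between brass_cylinder's own z axis and vertical below 0.15 rad and linear speed of brass_cylinder below 0.02 m/s); the robot touches nothing.
It fails at once if the lever is forced past the engaged pawl (value of joint lever above 0.2 rad and value of joint pawl below 0.15 rad).
It fails at once if the brass cylinder is lifted or pushed out of its cradle (z of brass_cylinder in the frame of cradle above 0.012 m or horizontal distance between brass_cylinder and cradle above 0.02 m).
It fails at once if the screwdriver, padlock, label cutter, carton, oil bottle: one is picked up or shifted by more than 20 mm (distance of any of screwdriver, padlock, label_cutter, carton, oil_bottle from where it was at the start of the episode above 0.02 m).
It also fails if it takes over 38 s, if anything falls off the work surface, if the arm or the gripper's body presses on something with over 40 N, if the wrist force passes 120 N, or if a joint passes its speed limit or range.

### The arm

A 6-joint arm with a two-finger parallel gripper is mounted at the origin on a cart in front of the work surface, level with it; the furniture and walls round the work are solid. World frame = base frame: x ahead of the robot, y to its left, z up, the work surface at z = 0. Lengths are in mm, angles in rad, forces in N, time in s.
With the tool pointing down it reaches from about 250 to 725 mm from the base axis. Payload 4 kg.
Tool frame: the origin (TCP) lies on the centre line of the jaws, within the pads' length; the fingertips stand 14 mm ahead of it and the grasp point (between the pads) lies 5 mm behind it; z points along the fingers, y is the line along which they close (so a half turn about z gives the same grasp; the last joint's range is limited). The gripper opens to 85 mm and grips with 20 to 120 N. Pads are 22 mm wide; open, the fingers measure 114 mm over their backs; the gripper's body (76 mm by 85 mm) begins 54 mm behind the grasp point. The pads swing forward as they close: fully open they stand 13 mm farther back than shut.
Start: joints at [-1.303, 0.241, 0.005, 1.335, 0, 1.571], TCP at [132.303, -482.178, 245.306] pointing down, gripper open.
Joint ranges: [-2.72, 2.72], [-1.05, 1.87], [-1.09, 1.28], [-1.99, 2.15], [-1.42, 1.44], [-3.14, 3.14]. Speed limits (rad/s): [2.79, 2.79, 3.14, 3.14, 3.14, 3.14].

### API

Orientations are given as a unit quaternion [w, x, y, z].
In Python, from station import status, viewer, workorder gives the robot as it stands. The module is installed in compiled form; this text tells all that it offers.
- The arm moves only by the tool servo_tool, never from a script. Its argument "increments" is one flat list of numbers, 7 for each row, row after row: the shift along the tool's x, y, z in m, then the turn, a rotation vector about the tool's x, y, z in rad, then the opening, from 0 (shut) to 1 (fully open). In form: [dx, dy, dz, ax, ay, az, hand, dx, dy, dz, ax, ay, az, hand, ...]. A call has 1 to 12 rows; each row is the pose to reach, as a shift and turn from the pose commanded when the call began, along the tool's axes at that moment; what a row does not reach only later rows make up. A row lasts 1/10 s, in which the tool goes at most 50 mm and 8.59 degrees, less where a joint would pass 70% of its speed; a pose out of reach is approached as far as the arm can. A call with a gripper value outside its range is refused whole. The fingers move at their own pace and stop on an object; "newtons" is the grip in N (left out, the last holds). Time passes only in rows, so rows that repeat a pose let the fingers close. It gives the time, the measured TCP pose, the force, the opening and the grip force at its end, in the units of the state.
- status.state(): the state, without advancing time (a new reading comes with each control period).
- viewer.read_camera(name): name is "side" or "top"; returns a dict with "pixels" (384x512x3 uint8, blue, green, red), "mtx" (3x3 intrinsics, pixels), "R" (3x3) and "t" (3): a world point X has camera coordinates R X + t. Camera axes: x right, y down, z forward; pixel columns grow to the right and rows downward; lengths in mm; the calibration is good to about 2 mm. A picture is of the moment at which its call begins. There is no depth.
- workorder.job_done(): hands the job in; it is judged then, once.
The state is a dict: "clock": time; "q": joint angles; "joint_vel": joint speeds; "joint_efforts": joint torques, N m; "position": TCP position; "tool_rot": TCP orientation; "contact_force": force on the tool from outside, world axes, zero at the start; "ft_torque": the same for the moment, N m; "opening": finger opening in mm; "grip_force": force on a finger pad.
Only numpy, scipy, OpenCV 4.12 (cv2) and the standard library are available. Lean on these libraries where they do the work, as an engineer would, in place of code of your own. Each camera call takes 0.05 s, during which the arm holds its last target. There are 200 camera calls.

## Working session

There is one attempt and no reset: what is moved stays moved. The work goes in short steps, Python scripts to look and compute and a tool call to move; the robot and the scene stay as the last step left them, time stands still between calls to the robot, and variables do not carry over. Pictures are saved under pics/ and viewed, at most 10 in all, crops included, and the job is handed in when it is done.

Besides the shell and the picture viewer there is one more tool, called after "Request:" as name(argument=value, ...), one argument or row to a line, values as JSON. servo_tool: Moves the arm, as the interface text tells. Its arguments: {"type":"object","properties":{"increments":{"type":"array","items":{"type":"number"}},"newtons":{"type":"number"}},"required":["increments"]}

```bash
mkdir -p pics; cat > h.py <<'E'
import numpy as np, cv2
from station import status, viewer, workorder
def snap(n):
    c=viewer.read_camera(n); return c
def ray(c,u,v,z):
    R=np.array(c["R"]);t=np.array(c["t"]).ravel();K=np.array(c["mtx"])
    d=R.T@np.linalg.inv(K)@np.array([u,v,1.]);o=-R.T@t
    return o+d*(z-o[2])/d[2]
def proj(c,X):
    p=np.array(c["mtx"])@(np.array(c["R"])@np.array(X,float)+np.array(c["t"]).ravel());return p[:2]/p[2]
E
python3 - <<'E'
from h import *
for n in("top","side"):
    c=snap(n);np.savez(f"{n}0.npz",**{k:np.array(c[k]) for k in("pixels","mtx","R","t")})
    cv2.imwrite(f"pics/{n}0.png",cv2.resize(np.array(c["pixels"]),(800,600),interpolation=cv2.INTER_CUBIC))
    R=np.array(c["R"]);print(n,-R.T@np.array(c["t"]).ravel(),R.round(2).tolist())
print(status.state())
E
```

```text
top [ 429.0220296    92.93839757 1194.75712963] [[-0.03, -1.0, -0.02], [-0.99, 0.03, -0.12], [0.12, 0.01, -0.99]]
side [ 307.44718226 1155.23460073  584.45951851] [[-0.97, -0.23, 0.02], [-0.11, 0.38, -0.92], [0.2, -0.9, -0.4]]
{'clock': 0.1, 'q': array([-1.30299347e+00,  2.41314630e-01,  3.84550438e-03,  1.33521873e+00,
       -1.81485341e-05,  1.57080477e+00]), 'joint_vel': array([-6.38505213e-04,  9.21117465e-05,  3.36634337e-03, -3.17785667e-03,
       -1.24283168e-04,  1.37599159e-03]), 'joint_efforts': array([-1.22344212e-03, -3.73137474e+01,  2.53009665e+01,  1.08679783e-02,
       -7.61739557e-05, -6.32709927e-06]), 'position': array([ 132.15518003, -481.6452318 ,  244.50832942]), 'tool_rot': array([-9.36085835e-04,  9.91048710e-01,  1.33497418e-01, -1.35258016e-04]), 'contact_force': array([-0.29971434,  0.14243974,  0.04376761]), 'ft_torque': array([-0.02513273,  0.0096949 , -0.07001578]), 'grip_force': 0.0, 'opening': 85.3207562739958}
```

View pics/top0.png

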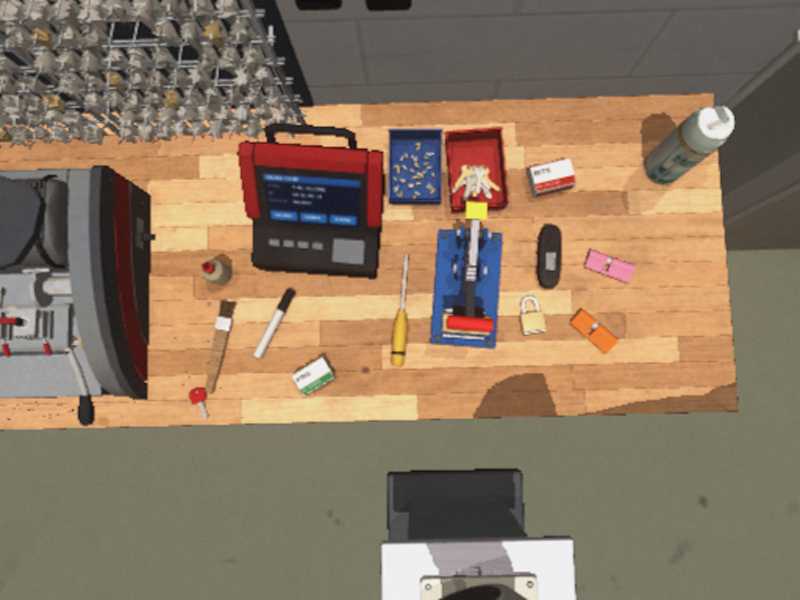

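View pics/side0.png

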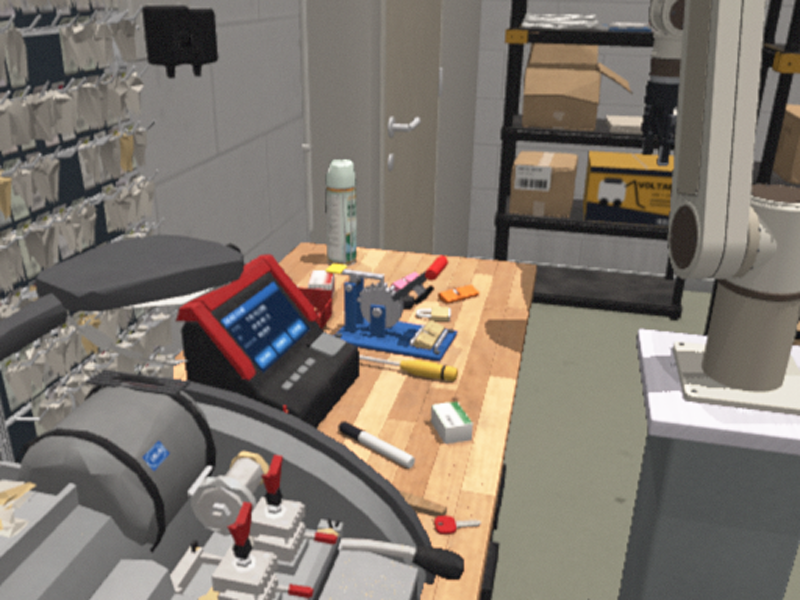

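Top view: the yellow pad is at (476,210), the red grip at (470,324) and the blue plate at about (433–502, 230–345). Red look-alikes are the tray at (475,170) and the red key at (198,397). For yellow there is only the screwdriver handle at (400,335). The red bar lying on the blue plate is the grip.

```bash
python3 - <<'E'
from h import *
c=dict(np.load("top0.npz"));s=dict(np.load("side0.npz"))
def cen(c,lo,hi,box):
    m=cv2.inRange(cv2.cvtColor(c["pixels"],cv2.COLOR_BGR2HSV),lo,hi);x0,y0,x1,y1=[int(b*.64) for b in box]
    k=np.zeros_like(m);k[y0:y1,x0:x1]=m[y0:y1,x0:x1];p=cv2.findNonZero(k)
    return cv2.minAreaRect(p),k
g,_=cen(c,(0,150,120),(8,255,255),(435,305,505,340))
g2,_=cen(c,(172,150,120),(180,255,255),(435,305,505,340)) if 0 else (None,None)
p,_=cen(c,(24,120,120),(34,255,255),(455,195,495,225))
b,_=cen(c,(105,100,40),(125,255,255),(425,226,510,350))
print(g,p,b)
G=ray(c,*g[0],150);P=ray(c,*p[0],120)
print("grip",G,"pad",P,"plate c",ray(c,*b[0],10))
bx=[ray(c,*q,10) for q in cv2.boxPoints(b)];print(np.round(bx,1))
v=P-G;yaw=np.arctan2(v[1],v[0]);print("dist",np.hypot(*v[:2]),"yaw",yaw)
for X in(G,P):print(np.round(proj(s,X)/.64))
im=c["pixels"][115:235,265:345];cv2.imwrite("pics/crop0.png",cv2.resize(im,None,fx=5,fy=5,interpolation=cv2.INTER_CUBIC))
E
```

```text
((300.0034484863281, 206.95863342285156), (28.40155601501465, 8.719776153564453), 4.763641834259033) ((304.458984375, 134.45082092285156), (13.851968765258789, 10.230539321899414), 5.19442892074585) ((298.1084289550781, 182.8739013671875), (40.64311218261719, 75.29951477050781), 3.8140745162963867)
grip [504.28959201  12.90499077 150.        ] pad [685.44566393  -6.81372136 120.        ] plate c [579.32098023   4.93988225  10.        ]
[[483.8  69.   10. ]
 [687.2  49.4  10. ]
 [676.6 -60.2  10. ]
 [473.8 -38.5  10. ]]
dist 182.22609582645882 yaw -0.1084224448748575
[435. 265.]
[334. 267.]
```

View pics/crop0.png

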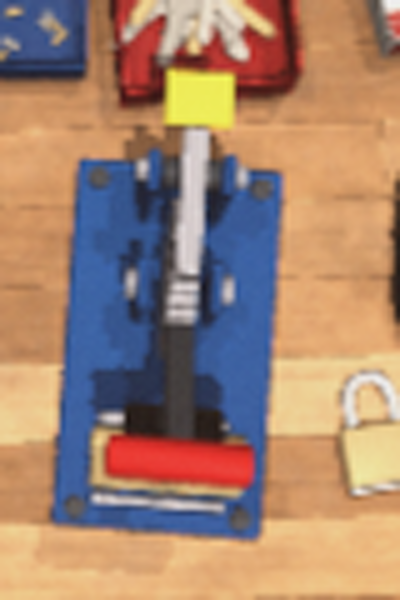

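The grip-to-pad distance measures 182 mm (180 expected) and the fixture yaw is about -0.105. The crop confirms the red bar grip and the yellow pad. Next I shut the gripper and traverse high to above the pad.

Request:
servo_tool(
  increments=[0.656,-0.3135,0,0,0,0.37,0,0.656,-0.3135,0,0,0,0.37,0,0.656,-0.3135,0,0,0,0.37,0,0.656,-0.3135,0,0,0,0.37,0,0.656,-0.3135,0,0,0,0.37,0,0.656,-0.3135,0,0,0,0.37,0,0.656,-0.3135,0,0,0,0.37,0,0.656,-0.3135,0,0,0,0.37,0,0.656,-0.3135,0,0,0,0.37,0,0.656,-0.3135,0,0,0,0.37,0,0.656,-0.3135,0,0,0,0.37,0,0.656,-0.3135,0,0,0,0.37,0],
  newtons=40,
)

```text
clock: 1.3
position: [578.8, -94.9, 244.8]
tool_rot: [0.0, 0.999, -0.051, -0.0]
contact_force: [0.8, -0.7, 0.4]
opening: -0.0
grip_force: 0.0
```

Request:
servo_tool(
  increments=[0,0,0,0,0,0,0,0,0,0,0,0,0,0,0,0,0,0,0,0,0],
)

```text
clock: 1.6
position: [576.9, -97.1, 244.9]
tool_rot: [0.0, 0.999, -0.051, -0.001]
contact_force: [-0.1, -0.7, -0.4]
opening: -0.1
grip_force: 0.0
```

Request:
servo_tool(
  increments=[0.03,-0.03,0,0,0,0,0,0.065,-0.067,0,0,0,0,0,0.097,-0.1,0,0,0,0,0,0.097,-0.1,0.03,0,0,0,0,0.097,-0.1,0.06,0,0,0,0,0.097,-0.1,0.08,0,0,0,0,0.097,-0.1,0.08,0,0,0,0],
)

```text
clock: 2.3
position: [679.9, -33.8, 161.5]
tool_rot: [-0.01, 1.0, -0.028, -0.004]
contact_force: [-0.8, -0.0, -0.2]
opening: 0.1
grip_force: 0.0
```

```bash
python3 - <<'E'
from h import *
s=snap("side");st=status.state();print(st["position"],st["clock"])
tip=st["position"]+np.array([0,0,-14]);u=proj(s,tip);print(u, proj(s,[685.4,-6.8,120]))
x0,y0=120,100
im=np.array(s["pixels"])[y0:y0+140,x0:x0+180];cv2.imwrite("pics/side1.png",cv2.resize(im,None,fx=4,fy=4,interpolation=cv2.INTER_CUBIC))
print((u-[x0,y0])*4)
E
```

```text
[681.24710218 -33.68585217 164.11902439] 2.35
[218.03874842 157.62671576] [213.81841317 171.06855793]
[392.1549937  230.50686305]
```

View pics/side1.png

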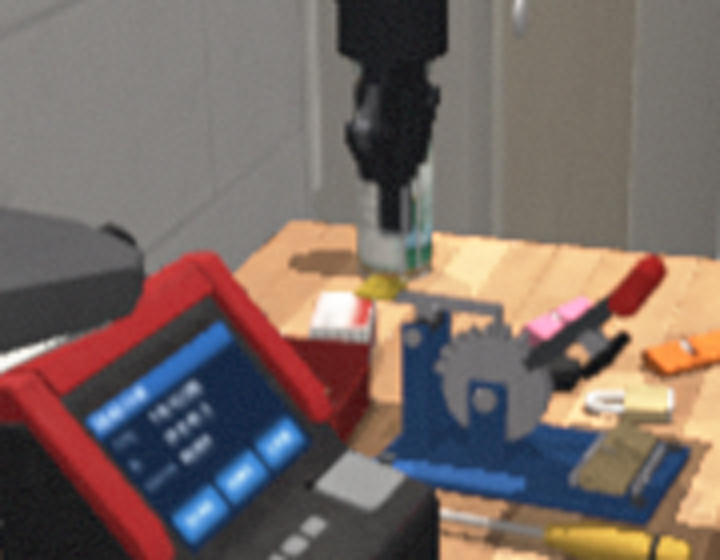

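Side view: the shut fingertips at (390,230) stand just above the yellow pad at (380,288). That matches the projections apart from the remaining y offset of about 27 mm.

Request:
servo_tool(
  increments=[0.001,-0.015,0,0,0,0,0,0.002,-0.027,0,0,0,0,0,0.002,-0.027,0,0,0,0,0,0.002,-0.027,0,0,0,0,0],
)

```text
clock: 2.75
position: [686.7, -15.4, 167.1]
tool_rot: [-0.014, 1.0, -0.017, 0.001]
contact_force: [0.6, 0.1, 0.4]
opening: 0.3
grip_force: 0.0
```

```bash
python3 - <<'E'
from h import *
s=status.state();print(s["q"].round(3),s["joint_vel"].round(3),s["position"],s["tool_rot"].round(4))
E
```

```text
[-0.034  0.658  0.45   1.361  0.028  3.141] [-0.006  0.007 -0.009 -0.002 -0.001  0.001] [686.70835373 -15.39419399 167.09789063] [-0.0141  0.9998 -0.0166  0.001 ]
```

Joint 6 is at its limit, so I turn the tool back slightly.

Request:
servo_tool(
  increments=[-0.001,-0.003,0,-0.01,0,-0.05,0,-0.002,-0.006,0,-0.028,0,-0.11,0,-0.002,-0.009,0,-0.028,0,-0.11,0,-0.002,-0.009,0,-0.028,0,-0.11,0],
)

```text
clock: 3.15
position: [684.6, -6.2, 166.4]
tool_rot: [-0.0, 0.999, 0.038, 0.001]
contact_force: [-0.9, 1.0, 0.2]
opening: 0.2
grip_force: 0.0
```

Request:
servo_tool(
  increments=[0,0,0.014,0,0,0,0,0,0,0.028,0,0,0,0,0,0,0.031,0,0,0,0,0,0,0.033,0,0,0,0,0.001,0,0.035,0,0,0,0,0.002,0,0.037,0,0,0,0,0.003,0,0.039,0,0,0,0,0.003,0,0.041,0,0,0,0,0.004,0,0.043,0,0,0,0,0.005,0,0.045,0,0,0,0,0.005,0,0.046,0,0,0,0,0.005,0,0.046,0,0,0,0],
)

```text
clock: 4.35
position: [690.7, -7.3, 123.1]
tool_rot: [0.001, 0.999, 0.038, 0.003]
contact_force: [-1.6, -4.0, 12.9]
opening: 0.1
grip_force: 5.9
```

Request:
servo_tool(
  increments=[0,0,0.001,0,0,0,0,0,0,0.002,0,0,0,0,0,0,0.002,0,0,0,0,0,0,0.002,0,0,0,0],
)

```text
clock: 4.75
position: [690.8, -7.2, 122.8]
tool_rot: [0.001, 0.999, 0.038, 0.003]
contact_force: [-3.4, -4.7, 18.3]
opening: 0.2
grip_force: 8.2
```

```bash
python3 - <<'E'
from h import *
s=snap("side");st=status.state();print(st["position"],st["clock"],st["contact_force"])
im=np.array(s["pixels"])[140:240,180:300];cv2.imwrite("pics/side2.png",cv2.resize(im,None,fx=6,fy=6,interpolation=cv2.INTER_CUBIC))
E
```

```text
[690.81039546  -7.23765875 122.8292326 ] 4.8 [-3.36742721 -4.961409   18.3146438 ]
```

View pics/side2.png

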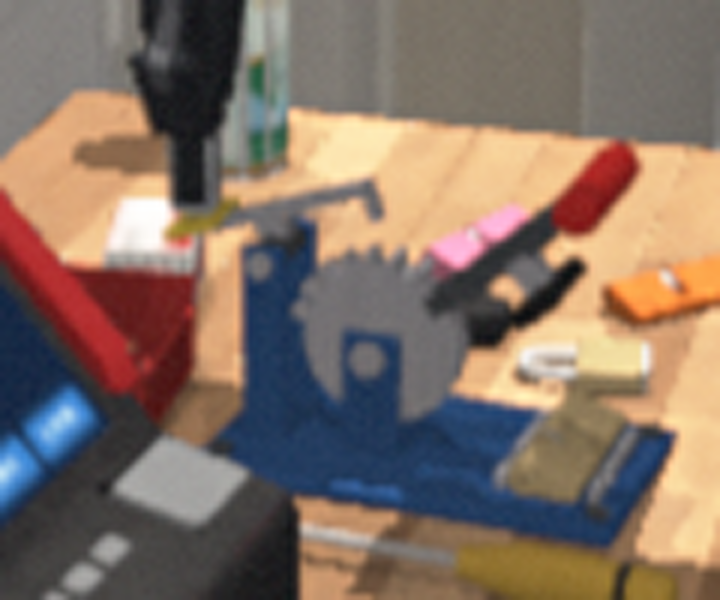

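The pawl's nose at (370,200) is swung well clear of the wheel, the pad is on its stop and the lever is still raised. I retract upwards and go above the grip.

Request:
servo_tool(
  increments=[0,0,-0.02,0,0,0,0,0,0,-0.06,0,0,0,0,0,0,-0.1,0,0,0,0,-0.035,-0.007,-0.1,0,0,-0.02,0,-0.075,-0.014,-0.1,0,0,-0.03,0,-0.115,-0.021,-0.1,0,0,-0.03,0,-0.15,-0.028,-0.1,0,0,-0.03,0,-0.184,-0.034,-0.1,0,0,-0.03,0,-0.184,-0.034,-0.1,0,0,-0.03,0,-0.184,-0.034,-0.1,0,0,-0.03,0],
)

```text
clock: 5.8
position: [502.4, 14.2, 217.5]
tool_rot: [-0.001, 0.999, 0.053, -0.0]
contact_force: [-0.3, 0.2, 0.1]
opening: 0.3
grip_force: 0.0
```

```bash
python3 - <<'E'
from h import *
s=snap("side");st=status.state();print(st["position"],st["clock"],st["contact_force"],st["tool_rot"].round(3),st["q"].round(2))
im=np.array(s["pixels"])[110:240,180:330];cv2.imwrite("pics/side3.png",cv2.resize(im,None,fx=4,fy=4,interpolation=cv2.INTER_CUBIC))
print((proj(s,st["position"]-[0,0,14])-[180,110])*4)
E
```

```text
[503.57201455  14.01469334 217.72278526] 5.85 [ 0.38101746 -0.19583093  0.40406117] [-0.001  0.999  0.053  0.001] [ 0.03  0.26 -0.04  1.27  0.    3.06]
[396.51387156 159.73397689]
```

View pics/side3.png

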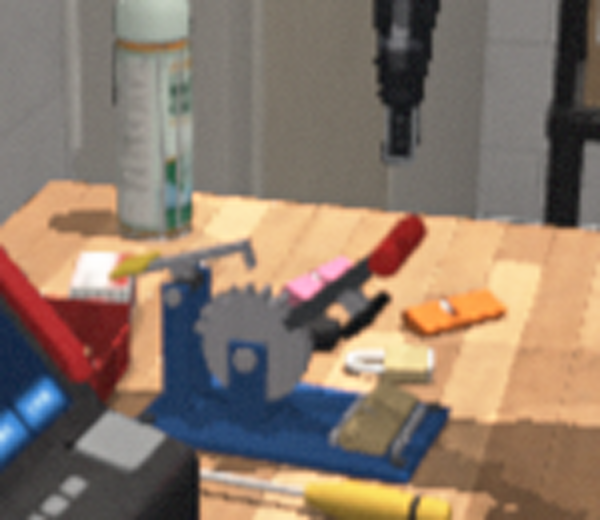

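The fingertips at (396,160) stand above the red grip at (398,245), and the pawl stays clear. I push down along the arc.

Request:
servo_tool(
  increments=[0,0,0.02,0,0,0,0,0,0,0.036,0,0,0,0,0,0,0.044,0,0,0,0,-0.002,-0.0005,0.049,0,0,0,0,-0.008,-0.0017,0.056,0,0,0,0,-0.0136,-0.003,0.064,0,0,0,0,-0.018,-0.004,0.072,0,0,0,0,-0.022,-0.005,0.08,0,0,0,0,-0.026,-0.0055,0.088,0,0,0,0,-0.028,-0.006,0.096,0,0,0,0,-0.0305,-0.0065,0.104,0,0,0,0],
)

```text
clock: 6.95
position: [472.2, 17.1, 114.6]
tool_rot: [-0.001, 0.999, 0.053, 0.0]
contact_force: [-3.9, 1.3, 6.0]
opening: 0.0
grip_force: 3.0
```

Request:
servo_tool(
  increments=[-0.001,0,0.008,0,0,0,0,-0.003,-0.0005,0.016,0,0,0,0,-0.004,-0.0007,0.022,0,0,0,0,-0.004,-0.0008,0.026,0,0,0,0,-0.004,-0.0008,0.03,0,0,0,0,-0.004,-0.0008,0.032,0,0,0,0,-0.004,-0.0008,0.033,0,0,0,0,-0.004,-0.0008,0.033,0,0,0,0],
)

```text
clock: 7.75
position: [468.7, 17.2, 81.0]
tool_rot: [-0.0, 0.999, 0.053, 0.001]
contact_force: [-1.6, 0.2, 1.8]
opening: 0.1
grip_force: 1.1
```

Request:
servo_tool(
  increments=[0,0,0.001,0,0,0,0,0,0,0.002,0,0,0,0,0,0,0.002,0,0,0,0,0,0,0.002,0,0,0,0],
)

```text
clock: 8.15
position: [468.8, 17.2, 80.4]
tool_rot: [-0.0, 0.999, 0.053, 0.001]
contact_force: [-6.1, 0.5, 14.9]
opening: -0.0
grip_force: 7.2
```

Force rises to 15 N with almost no further motion, so the rubber pad is on the cylinder. I retract.

Request:
servo_tool(
  increments=[0,0,-0.01,0,0,0,0,0,0,-0.04,0,0,0,0,0,0,-0.08,0,0,0,0,0,0,-0.12,0,0,0,0,0,0,-0.12,0,0,0,0,0,0,-0.12,0,0,0,0],
)

```text
clock: 8.75
position: [469.8, 17.0, 200.2]
tool_rot: [0.0, 0.999, 0.053, 0.003]
contact_force: [-1.1, 0.8, -0.3]
opening: 0.0
grip_force: 0.0
```

```bash
python3 - <<'E'
from h import *
s=snap("side");st=status.state();print(st["position"],st["clock"],st["contact_force"])
im=np.array(s["pixels"])[110:240,180:330];cv2.imwrite("pics/side4.png",cv2.resize(im,None,fx=4,fy=4,interpolation=cv2.INTER_CUBIC))
f=np.array([-.9945,.105,0])
for a in (.70,.735,.765,.8):
    b=.75-a;X=np.array([600.9,2.1,58])+130*(np.cos(b)*f+np.array([0,0,np.sin(b)]));print(a,(proj(s,X)-[180,110])*4)
E
```

```text
[468.61499523  16.9896476  198.79599228] 8.8 [-0.4315223  -0.32342647 -0.22675823]
0.7 [435.62843067 365.56357389]
0.735 [435.53500651 371.85322174]
0.765 [435.27032314 377.20421981]
0.8 [434.74739627 383.39306626]
```

View pics/side4.png

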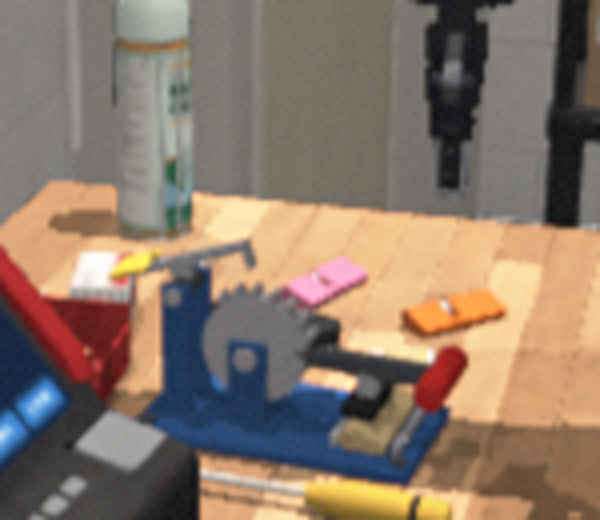

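The lever is down, with the grip centred near (441,378) where 0.765 rad predicts (435,377). Its pad is on the cylinder at (372,405), the pawl at (245,250) is still clear, and the robot touches nothing.

```bash
python3 -c "
from station import workorder
print(workorder.job_done())"
```

```text
the job is handed in; nothing more can be done
None
```

I pressed the pawl clear, pushed the lever down onto the brass cylinder in its cradle, backed the arm off and handed the job in at about 9 s; the hand-in gave no verdict.

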